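Raise the hood's sash to the pointer

TASK

Open the bench hood for work: with your fingertips beneath the lip of its sliding window, push the counterweighted window slowly up its sloping rails until the lip is level with the pointed clamp on the rail, not past it, then let go and draw back clear. Push only from beneath: do not pinch the lip or press on top of it. Leave the clamps and the loose equipment where they are, and lift nothing.

Things in the scene. Friction and masses are not known exactly. Their poses are not given: they have to be found in the camera images.
- hood: Fixed clear-sided bench hood, 360 deep x 400 wide x 345 mm high, facing the robot within 0.25 rad. Origin: middle of its front foot edge, on the table; x into the hood, y left, z up. Its front slopes up and away at 45 degrees from the top of a 50 mm sill to 333 mm up; between sill and window it is open. Two rails, 30 mm wide, on the slope at y = +-180 mm, 12 mm proud of the pane.
- sash: Sliding window: clear pane 320 wide, 160 long, 5 mm thick, with an aluminium lip along its lower edge. Slides only along its z, up the slope (45 degrees); x points into the hood, square to the pane; y left. Origin: outer face of the pane, middle of the lip's length and thickness. Counterweighted: 2 to 6 N moves it, it stays where left, and can go 15 mm or more past the pointer.
- lip_under (a point): Middle of the lip's underside, where to push; axes as the sash. The lip is a flat ledge square to the pane, 12 mm thick (sash z -6 to +6), 280 mm long (y -140 to +140), standing 35 mm out of the pane (sash x -35 to 0), its upper face a black rubber strip; this point is at sash x -17, z -6 mm. At the start at least 70 mm of the slope beneath it is free.
- pointer: The mark: black clamp on the right rail (hood y -180 mm), 34 x 26 mm, with a nose pointing at the window, its point 146 mm from the midline, just past the lip's end; up to 35 mm proud of the pane. Axes as the sash. Origin: level with the point, but on the midline in the pane's outer face: at the mark, sash and pointer origins coincide. Starts 40 to 165 mm up the slope from the lip.
- block_clamp: The other clamp, plain rectangular and without a point, 34 x 30 mm, on the left rail (hood y = +180 mm); it marks nothing. Same axes and origin convention as the pointer.
- fan_unit: Loose small motor with a fan on a black base, 70 x 110 mm, 72 mm high, inside the hood. Origin under its middle. Leave alone.
- lamp_holder: Loose round white lamp holder with a bulb, 56 mm across, 52 mm high, inside the hood. Origin under its middle. Leave alone.
- component_box: Loose blue box, 90 x 130 x 35 mm, on the table to the right. Origin under its middle. Leave alone.
- crank_generator: Loose clear pistol-shaped hand generator with red ends, lying on the table to the left, 160 long, 140 wide, 52 mm high. Origin under its middle. Leave alone.
- battery_holder: Loose black holder with two cells, 65 x 35 x 17 mm, on the table in front of the hood. Origin under its middle. Leave alone.
- meter: Loose grey hand meter lying flat, 130 x 75 x 36 mm, on the table in front of the hood to the right. Origin under its middle. Leave alone.
- screwdriver: Loose screwdriver, 160 mm long, under 35 mm high, lying on the table in front of the hood to the left. Origin under its middle. Leave alone.

How it is judged (in metres and radians):
On the way:
1. the fingers push the lip, and the window has risen more than 20 mm from its start (distance of sash from where it was at the start of the episode above 0.02 m and contact force between the fingers and sash above 0.5 N and z of pointer in the frame of sash above 0.01 m), for 0.1 s.
At the end, for the whole second after the job is handed in: the middle of the lip is level with the pointer within 8 mm along the slope, at rest; the pointer has not been shifted (z of pointer in the frame of sash between -0.008 and 0.008 m and linear speed of sash below 0.01 m/s and distance of pointer from where it was at the start of the episode below 0.005 m); the robot touches nothing.
It fails at once if the window is pushed more than 15 mm past the pointer (z of pointer in the frame of sash below -0.015 m).
It fails at once if the window is flung up (faster than 0.3 m/s) (linear speed of sash above 0.3 m/s).
It fails at once if the fingers pinch the lip or press on its top (more than 3 N on the rubber strip) (contact force between the fingers and sash_c2 above 3 N).
It fails at once if a clamp is shifted by more than 5 mm (distance of any of pointer, block_clamp from where it was at the start of the episode above 0.005 m).
It fails at once if a loose thing is lifted or shifted by more than 15 mm (distance of any of fan_unit, lamp_holder, component_box, crank_generator, battery_holder, meter, screwdriver from where it was at the start of the episode above 0.015 m).
It also fails if it takes over 40 s, if anything falls off the work surface, if the arm or the gripper's body presses on something with over 40 N, if the wrist force passes 120 N, or if a joint passes its speed limit or range.

ROBOT

A 7-joint arm with a two-finger parallel gripper is mounted at the origin on the work surface. World frame = base frame: x ahead of the robot, y to its left, z up, the work surface at z = 0. Lengths are in mm, angles in rad, forces in N, time in s.
With the tool pointing down it reaches from about 400 to 875 mm from the base axis. Payload 4.4 kg.
Tool frame: the origin (TCP) lies midway between the tips of the shut fingers; the grasp point (between the pads) lies 19 mm behind it; z points along the fingers, y is the line along which they close (so a half turn about z gives the same grasp; the last joint's range is limited). The gripper opens to 85 mm and grips with 20 to 120 N. Pads are 22 mm wide; open, the fingers measure 114 mm over their backs; the gripper's body (76 mm by 85 mm) begins 54 mm behind the grasp point. The pads swing forward as they close: fully open they stand 13 mm farther back than shut.
Start: joints at [1.071, 0.628, 0.038, 1.517, -0.027, 0.996, -0.02], TCP at [273.237, -589.796, 231.313] pointing down, gripper open.
Joint ranges: [-3.06, 3.06], [-0.37, 2.12], [-1.25, 1.32], [0.18, 2.47], [-1.1, 4.24], [0.23, 1.98], [-2.94, 2.94]. Speed limits (rad/s): [2.57, 2.57, 3.14, 3.14, 3.14, 3.14, 3.14].

INTERFACE

Orientations are given as [roll, pitch, yaw] about the fixed x, y, z axes, in that order (R = Rz(yaw) Ry(pitch) Rx(roll)).
In Python, from cell import read_state, get_image, finish_job gives the robot as it stands.
- The arm moves only by the tool send_rows, never from a script. Its argument "series" is a list of rows, each an object of numbers: "ax", "ay", "az": the turn, a rotation vector about the tool's x, y, z in rad; "dx", "dy", "dz": the shift along the tool's x, y, z in cm; "hand": the closure, from 0 (fully open) to 1 (shut). In form: [{"ax": .., "ay": .., "az": .., "dx": .., "dy": .., "dz": .., "hand": ..}, ...]. A call has 1 to 10 rows; each row is the pose to reach, as a shift and turn from the pose commanded when the call began, along the tool's axes at that moment; what a row does not reach only later rows make up. A row lasts 1/10 s, in which the tool goes at most 50 mm and 8.59 degrees, less where a joint would pass 70% of its speed; a pose out of reach is approached as far as the arm can. A call with a gripper value outside its range is refused whole. The fingers move at their own pace and stop on an object; the grip force is fixed at half the most. Time passes only in rows, so rows that repeat a pose let the fingers close. It gives the time, the measured TCP pose, the force, the opening and the grip force at its end, in the units of the state.
- read_state(): the state, without advancing time (a new reading comes with each control period).
- get_image(name): name is "side" or "top"; returns a dict with "pixels" (384x512x3 uint8, red, green, blue), "mtx" (3x3 intrinsics, pixels), "R" (3x3) and "t" (3): a world point X has camera coordinates R X + t. Camera axes: x right, y down, z forward; pixel columns grow to the right and rows downward; lengths in mm; the calibration is good to about 2 mm. A picture is of the moment at which its call begins. There is no depth.
- finish_job(): hands the job in; it is judged then, once.
The state is a dict: "clock": time; "qpos": joint angles; "qd": joint speeds; "tau": joint torques, N m; "eef_pos": TCP position; "tool_rot": TCP orientation; "force": force on the tool from outside, world axes, zero at the start; "torque": the same for the moment, N m; "width": finger opening in mm; "gripper_force": force on a finger pad.
Only numpy, scipy, OpenCV 4.12 (cv2) and the standard library are available. Lean on these libraries where they do the work, as an engineer would, in place of code of your own. Each camera call takes 0.05 s, during which the arm holds its last target. There are 200 camera calls.

## Working session

There is one attempt and no reset: what is moved stays moved. The work goes in short steps, Python scripts to look and compute and a tool call to move; the robot and the scene stay as the last step left them, time stands still between calls to the robot, and variables do not carry over. Pictures are saved under pics/ and viewed, at most 10 in all, crops included, and the job is handed in when it is done.

Besides the shell and the picture viewer there is one more tool, called after "Emit:" by a JSON object that holds its "api" and its "payload", one argument or row to a line. send_rows: Moves the arm, as the interface text tells. Its arguments: {"type":"object","properties":{"series":{"type":"array","items":{"type":"object","properties":{"ax":{"type":"number"},"ay":{"type":"number"},"az":{"type":"number"},"dx":{"type":"number"},"dy":{"type":"number"},"dz":{"type":"number"},"hand":{"type":"number"}}}}},"required":["series"]}

```bash
mkdir -p pics; python3 - <<'E'
from cell import *
import cv2
print(read_state())
for n in("side","top"):
    g=get_image(n); cv2.imwrite(f"pics/{n}0.png",cv2.cvtColor(g["pixels"],cv2.COLOR_RGB2BGR)); print(n,g["mtx"].tolist(),g["R"].tolist(),g["t"].tolist())
E
```

```text
{'clock': 0.0, 'qpos': array([ 1.07115769,  0.62933028,  0.03847824,  1.51837357, -0.02701466,
        0.99629016, -0.01999838]), 'qd': array([-8.25839093e-04, -9.05719294e-04, -1.07406059e-03,  2.46252939e-03,
       -2.14276388e-05,  1.71174693e-03, -3.60602880e-04]), 'tau': array([-2.78806519e-04, -5.63402224e+01,  1.22610893e+00, -1.93441576e+01,
        1.10861540e-02,  1.07346955e-02, -2.26401460e-05]), 'eef_pos': array([ 272.98072821, -589.21243375,  230.39823664]), 'tool_rot': array([-3.13971059e+00,  3.31550812e-05,  4.33802830e-01]), 'force': array([-0.73590954,  0.27679374, -0.21253924]), 'torque': array([0.00476261, 0.01366548, 0.04778593]), 'gripper_force': 0.0, 'width': 85.1674019524049}
side [[442.3624386020159, 0.0, 248.38895249576873], [0.0, 442.3624386020159, 189.32060881414333], [0.0, 0.0, 1.0]] [[-0.9237791456165533, -0.38258128313030104, -0.01623736192622306], [-0.20836380971277896, 0.537786085601201, -0.8169275665172], [0.3212734239334582, -0.7512773708372361, -0.576511664358981]] [490.332982831415, 174.3790105330823, 1234.8389508623034]
top [[405.0389879103034, 0.0, 250.61830520839573], [0.0, 405.0389879103034, 192.6129933552698], [0.0, 0.0, 1.0]] [[0.002297463183054321, -0.9999916347333095, -0.0033840990419558197], [-0.9839042229529533, -0.0016557964978452177, -0.17868894311988967], [0.17868184495988387, 0.003740160606308223, -0.9838997964632227]] [14.139504503429386, 552.306249681917, 1472.3941572230308]
```

View pics/side0.png

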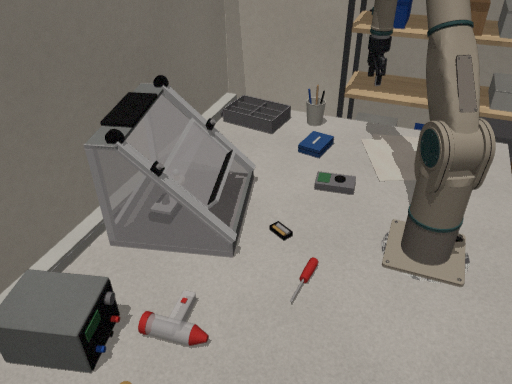

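View pics/top0.png

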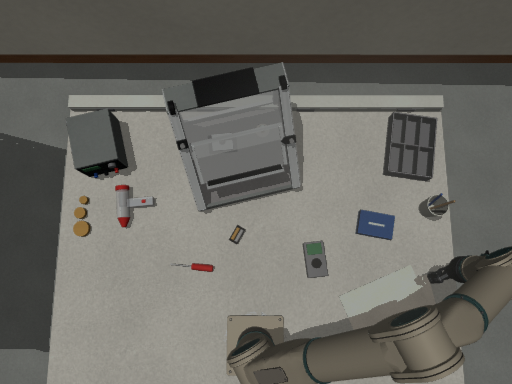

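The side view shows the hood at (80–255, 75–250) with its lip a dark strip near (217,180). In the top view the hood spans (165–300, 65–210), the lip runs about (207,180)–(282,163), and the clamps are at about (183,145) and (291,140). I'll enlarge both.

```bash
python3 - <<'E'
import cv2
a=cv2.imread("pics/top0.png")[60:215,155:310]; cv2.imwrite("pics/topc.png",cv2.resize(a,(600,600),interpolation=cv2.INTER_CUBIC))
a=cv2.imread("pics/side0.png")[70:255,80:265]; cv2.imwrite("pics/sidec.png",cv2.resize(a,(600,600),interpolation=cv2.INTER_CUBIC))
E
```

```text
(no output)
```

View pics/topc.png

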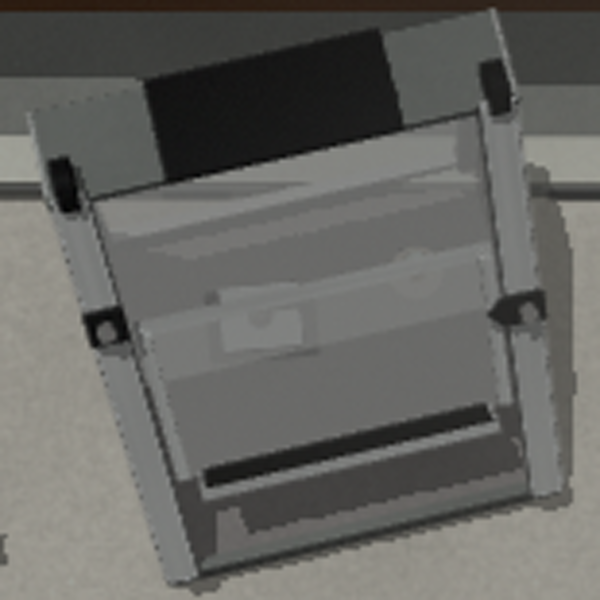

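View pics/sidec.png

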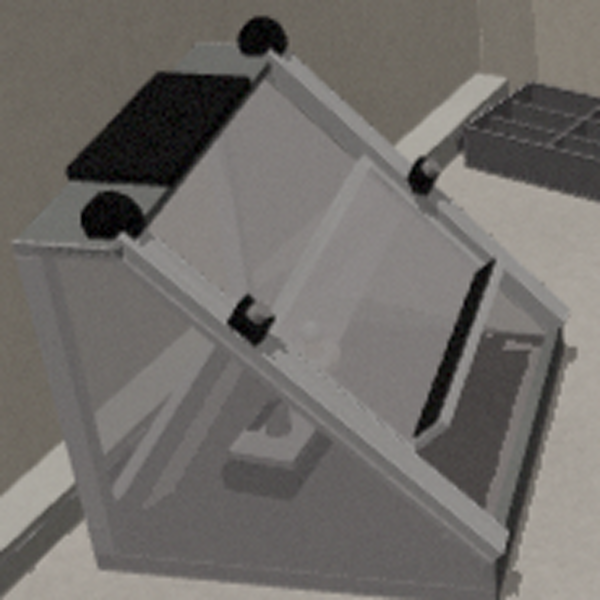

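```bash
cat > fit.py <<'E'
import numpy as np, cv2
from scipy.optimize import least_squares
from cell import *
C={n:get_image(n) for n in("side","top")}
def proj(n,X):
    g=C[n]; c=X@g["R"].T+g["t"]; u=c@g["mtx"].T; return u[:,:2]/u[:,2:]
def sashR(yaw):
    c=np.sqrt(.5); B=np.array([[c,0,c],[0,1,0],[-c,0,c]])  # cols: x in/down, y left, z up slope
    return cv2.Rodrigues(np.array([0,0,yaw]))[0]@B
ct=lambda p:np.array(p)/ (600/155)+[155,60]-.5*0
cs=lambda p:np.array(p)/ (600/185)+[80,70]
if __name__=="__main__":
    P=np.array([[-35,140,6],[-35,-140,6],[0,140,6],[0,-140,6],[-35,140,-6],[-35,-140,-6]],float)
    ot=ct([(205,488),(497,423),(204,468),(488,404),(203,499),(499,432)])
    osd=cs([(428,432),(495,262)]); Ps=P[:2]
    tt=ct([(489,314)]); ts=cs([(437,197)])
    def f(p):
        R=sashR(p[3]); T=lambda Q:Q@R.T+p[:3]
        tip=T(np.array([[-p[5],-146,p[4]]]))
        return np.r_[(proj("top",T(P))-ot).ravel(),(proj("side",T(Ps))-osd).ravel(),(proj("top",tip)-tt).ravel(),(proj("side",tip)-ts).ravel()]
    r=least_squares(f,[700,0,150,.2,100,20],loss="soft_l1"); p=r.x
    print(p.round(3)); print(f(p).reshape(-1,2).round(1).tolist())
    R=sashR(p[3]);np.save("p.npy",p)
    print("lip_under",R@[-17,0,-6]+p[:3],"pushdir",R[:,2])
    # hood check: sill line, block clamp, foot
    z0=p[2]; s=(z0-50)*2**.5; print("s above sill",s)
    o=R@[0,0,-s]+p[:3]
    F=lambda Q:np.array(Q,float)@R.T+o
    print("top: rail low ends",((proj("top",F([[-12,195,0],[-12,165,0],[-12,-165,0],[-12,-195,0],[-12,195,400],[-12,-195,400]]))-[155,60])*600/155).round().tolist())
    print("side:",((proj("side",F([[-12,195,0],[-12,165,0],[-12,-165,0],[-12,-195,0],[-12,195,400],[-12,-195,400]]))-[80,70])*600/185).round().tolist())
E
python3 fit.py
```

```text
[6.12151e+02 3.82460e+01 1.07409e+02 2.26000e-01 1.03996e+02 3.35050e+01]
[[-1.0, -0.3], [0.2, -0.5], [-1.4, -0.3], [0.4, -0.4], [0.3, -0.4], [0.0, -0.0], [1.6, -0.1], [0.8, 0.8], [0.6, 3.2], [-3.4, -0.2]]
lip_under [596.30042621  34.60523956 115.18671858] pushdir [0.68916252 0.15828776 0.70710678]
s above sill 81.18794149904207
top: rail low ends [[164.0, 561.0], [194.0, 554.0], [528.0, 479.0], [558.0, 472.0], [48.0, 174.0], [514.0, 74.0]]
side: [[477.0, 550.0], [484.0, 526.0], [548.0, 321.0], [552.0, 305.0], [93.0, 230.0], [261.0, 36.0]]
```

```bash
python3 - <<'E'
import cv2,numpy as np
def crop(n,x,y,w,h,k): return cv2.resize(cv2.imread(f"pics/{n}0.png")[y:y+h,x:x+w],(w*k,h*k),interpolation=cv2.INTER_NEAREST)
a=crop("side",195,105,50,37,8);b=crop("top",270,125,50,37,8);c=crop("side",195,145,50,37,8);d=crop("side",195,175,50,37,8)
o=np.vstack([np.hstack([a,b]),np.hstack([c,d])]);o=np.clip(o*1.6,0,255).astype(np.uint8)
cv2.imwrite("pics/z1.png",o)
E
```

```text
(no output)
```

View pics/z1.png

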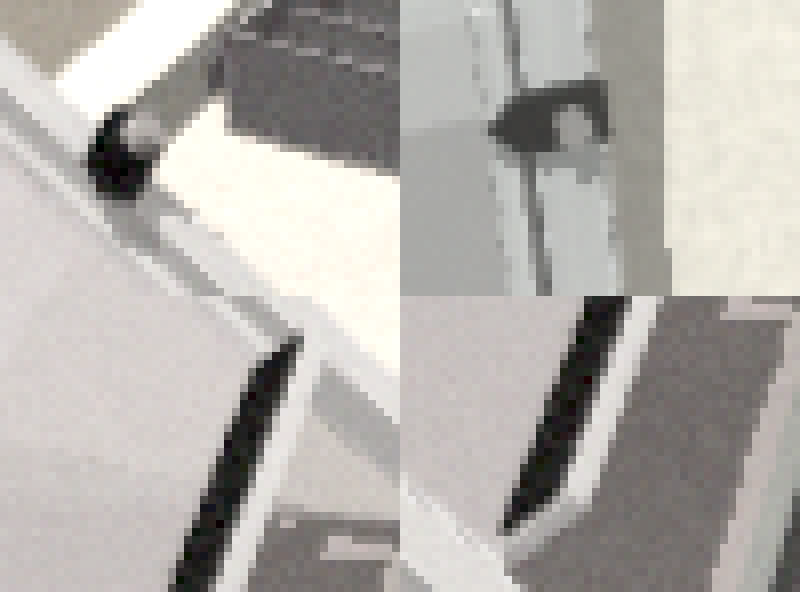

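The far rubber corner is at side px (232.7,150.3). The near corners are at (216.5,198.9) and (208.1,204.2). The pointer tip is at about (211,129) in the side view and (281.2,141.2) in the top view. I'll refit with these.

```bash
python3 - <<'E'
s=open("fit.py").read()
s=s.replace("osd=cs([(428,432),(495,262)]); Ps=P[:2]","osd=np.array([(216.5,198.9),(232.7,150.3),(208.1,204.2),(226.9,153.),(219.4,200.9)]); Ps=P[:5]")
s=s.replace("ts=cs([(437,197)])","ts=np.array([(211.5,129)])")
s=s.replace('"top",tip)-tt).ravel(),','"top",tip)-tt).ravel(),(p[5]-28)/8,')
s=s.replace('print(f(p).reshape(-1,2).round(1).tolist())','print(f(p).round(1).tolist())')
open("fit.py","w").write(s)
open("go.py","w").write('''
import numpy as np,sys
from fit import sashR
from cell import read_state
from scipy.spatial.transform import Rotation as Ro
p=np.load("p.npy");R=sashR(p[3]);T=np.c_[R[:,2],-R[:,1],R[:,0]]
st=read_state();Rt=Ro.from_euler("xyz",st["tool_rot"]).as_matrix()
g=np.array([float(a) for a in sys.argv[1:4]])
print("now in sash",(R.T@(st["eef_pos"]-p[:3])).round(1),"world",st["eef_pos"].round(1),"F sash",(R.T@st["force"]).round(2),"clock",st["clock"])
print("shift cm",(Rt.T@(R@g+p[:3]-st["eef_pos"])/10).round(2),"turn",Ro.from_matrix(Rt.T@T).as_rotvec().round(3),"target",(R@g+p[:3]).round(0))
''')
E
python3 fit.py; python3 go.py -138 0 -50
```

```text
[607.239  37.112 122.964  -6.042 101.62   23.91 ]
[-1.0, 0.8, 0.8, -0.8, -1.5, 0.7, 0.9, -0.8, 0.3, 0.7, 0.7, -0.3, -0.6, -0.3, 1.4, -2.9, -0.5, 1.0, 0.0, 0.6, -0.3, 0.5, 0.4, 2.0, -0.5, -1.1, -0.4]
lip_under [591.44566757  33.22878557 130.74244783] pushdir [0.68664933 0.16885703 0.70710678]
s above sill 103.18706477985037
top: rail low ends [[170.0, 584.0], [200.0, 577.0], [533.0, 496.0], [563.0, 489.0], [50.0, 201.0], [515.0, 94.0]]
side: [[505.0, 551.0], [511.0, 528.0], [565.0, 321.0], [569.0, 306.0], [120.0, 234.0], [278.0, 38.0]]
now in sash [-411.7 -528.9 -258.7] world [ 273.2 -589.7  231.2] F sash [ 0.06  0.44 -0.74] clock 0.4
shift cm [ 43.6  -45.38   4.61] turn [-0.076  0.783  0.182] target [478.   5. 185.]
```

Emit:
{"api": "send_rows", "payload": {
  "series": [
    {"dx": 3,"dy": -3.1,"dz": 0,"ay": 0.05,"az": 0.01,"hand": 1},
    {"dx": 6,"dy": -6.2,"dz": 0,"ay": 0.1,"az": 0.02,"hand": 1},
    {"dx": 9,"dy": -9.3,"dz": 0,"ay": 0.16,"az": 0.04,"hand": 1},
    {"dx": 12,"dy": -12.4,"dz": 0,"ay": 0.22,"az": 0.05,"hand": 1},
    {"dx": 15,"dy": -15.5,"dz": 0,"ay": 0.28,"az": 0.06,"hand": 1},
    {"dx": 18,"dy": -18.6,"dz": 0,"ay": 0.34,"az": 0.08,"hand": 1},
    {"dx": 21,"dy": -21.7,"dz": 0,"ay": 0.4,"az": 0.1,"hand": 1},
    {"dx": 24,"dy": -24.8,"dz": 0,"ay": 0.46,"az": 0.11,"hand": 1},
    {"dx": 27,"dy": -27.9,"dz": 0,"ay": 0.52,"az": 0.12,"hand": 1},
    {"dx": 30,"dy": -31,"dz": 0,"ay": 0.58,"az": 0.13,"hand": 1}
  ]
}}

```text
invalid input at $.series[0]: expected keys ax, ay, az, dx, dy, dz, hand
```

```bash
python3 go.py -138 0 -50
```

```text
now in sash [-411.8 -529.  -258.6] world [ 273.2 -589.8  231.3] F sash [0.61 0.54 0.32] clock 0.5
shift cm [ 43.61 -45.39   4.61] turn [-0.076  0.783  0.183] target [478.   5. 185.]
```

Emit:
{"api": "send_rows", "payload": {
  "series": [
    {"dx": 3,"dy": -3.1,"dz": 0,"ax": 0,"ay": 0.05,"az": 0.01,"hand": 1},
    {"dx": 6,"dy": -6.2,"dz": 0,"ax": 0,"ay": 0.1,"az": 0.02,"hand": 1},
    {"dx": 9,"dy": -9.3,"dz": 0,"ax": 0,"ay": 0.16,"az": 0.04,"hand": 1},
    {"dx": 12,"dy": -12.4,"dz": 0,"ax": -0.02,"ay": 0.22,"az": 0.05,"hand": 1},
    {"dx": 15,"dy": -15.5,"dz": 0,"ax": -0.02,"ay": 0.28,"az": 0.06,"hand": 1},
    {"dx": 18,"dy": -18.6,"dz": 0,"ax": -0.03,"ay": 0.34,"az": 0.08,"hand": 1},
    {"dx": 21,"dy": -21.7,"dz": 0,"ax": -0.03,"ay": 0.4,"az": 0.1,"hand": 1},
    {"dx": 24,"dy": -24.8,"dz": 0,"ax": -0.04,"ay": 0.46,"az": 0.11,"hand": 1},
    {"dx": 27,"dy": -27.9,"dz": 0,"ax": -0.04,"ay": 0.52,"az": 0.12,"hand": 1},
    {"dx": 30,"dy": -31,"dz": 0,"ax": -0.05,"ay": 0.58,"az": 0.13,"hand": 1}
  ]
}}

```text
clock: 1.5
eef_pos: [414.3, -187.6, 233.1]
tool_rot: [3.129, -0.575, 0.307]
force: [2.4, 1.3, -0.7]
width: 0.3
gripper_force: 0.0
```

```bash
python3 go.py -138 0 -50
```

```text
now in sash [-247.7 -167.6  -92.3] world [ 413.8 -183.   232.8] F sash [-0.15  0.12 -0.31] clock 1.6
shift cm [  7.35 -16.04  10.38] turn [-0.038  0.209  0.054] target [478.   5. 185.]
```

Emit:
{"api": "send_rows", "payload": {
  "series": [
    {"dx": 1.5,"dy": -3.2,"dz": 2,"ax": -0.01,"ay": 0.05,"az": 0.01,"hand": 1},
    {"dx": 3,"dy": -6.4,"dz": 4,"ax": -0.02,"ay": 0.1,"az": 0.02,"hand": 1},
    {"dx": 4.5,"dy": -9.6,"dz": 6,"ax": -0.03,"ay": 0.15,"az": 0.04,"hand": 1},
    {"dx": 6,"dy": -12.8,"dz": 8,"ax": -0.04,"ay": 0.2,"az": 0.05,"hand": 1},
    {"dx": 7.3,"dy": -16,"dz": 10.4,"ax": -0.04,"ay": 0.21,"az": 0.05,"hand": 1},
    {"dx": 7.3,"dy": -16,"dz": 10.4,"ax": -0.04,"ay": 0.21,"az": 0.05,"hand": 1},
    {"dx": 7.3,"dy": -16,"dz": 10.4,"ax": -0.04,"ay": 0.21,"az": 0.05,"hand": 1}
  ]
}}

```text
clock: 2.3
eef_pos: [463.6, -95.5, 331.8]
tool_rot: [-3.12, -0.727, 0.244]
force: [-0.3, 0.6, 0.7]
width: -0.5
gripper_force: 0.0
```

```bash
python3 go.py -8 0 -45
```

```text
now in sash [-268.2  -92.6   27.2] world [463.9 -93.5 331.9] F sash [ 0.19  0.   -0.98] clock 2.4
shift cm [-5.63 -8.59 26.64] turn [-0.027  0.058  0.006] target [571.  28.  97.]
```

```bash
python3 - <<'E'
from cell import *
s=read_state();print(s["qpos"].round(3),s["eef_pos"],s["tool_rot"])
E
```

```text
[ 1.552  0.225 -1.246  2.363 -1.098  0.234  0.09 ] [463.85815599 -93.47322576 331.87204098] [-3.12063605 -0.72705289  0.24975068]
```

```bash
cat > fk.py <<'E'
import numpy as np
from scipy.spatial.transform import Rotation as Ro
def fk(q,k):
    H,A,B,C,f1,f7=k[:6]
    P=np.array([0,0,H]);R=Ro.from_euler("z",f1+q[0])*Ro.from_euler("y",q[1])
    P=P+R.apply([0,0,A]);R=R*Ro.from_euler("ZY",[q[2],q[3]])
    P=P+R.apply([0,0,B]);R=R*Ro.from_euler("ZY",[q[4],q[5]])
    P=P+R.apply([0,0,C]);return P,R*Ro.from_euler("z",q[6]+f7)
S=[([1.07115769,.62933028,.03847824,1.51837357,-.02701466,.99629016,-.01999838],[272.98,-589.21,230.4],[-3.1397,0,.4338]),
([1.552,.225,-1.246,2.363,-1.098,.234,.09],[463.86,-93.47,331.87],[-3.12064,-.72705,.24975])]
if __name__=="__main__":
    from scipy.optimize import least_squares
    def f(k):
        o=[]
        for q,p,e in S:
            P,R=fk(q,k);o+=list((P-p)/10)+list((R.inv()*Ro.from_euler("xyz",e)).as_rotvec()*30)
        return o
    best=min((least_squares(f,[300,450,450,200,a,b]) for a in(-2.2,.9) for b in(0,1.57,3.1,-1.57)),key=lambda r:r.cost)
    print(best.cost,best.x.round(3),np.round(f(best.x),2));np.save("k.npy",best.x)
E
python3 fk.py
```

```text
97.30669642951412 [ 1.440106e+03 -8.037790e+02 -2.422670e+02  6.851320e+02  8.280000e-01
 -1.468000e+00] [-4.55 -4.88  0.68  0.11 -0.   -4.26 -4.57  7.99 -0.68 -5.29  0.27  4.26]
```

```bash
cat > fk.py <<'E'
import numpy as np, itertools
from scipy.spatial.transform import Rotation as Ro
E=Ro.from_euler
def fk(q,k,s):
    H,A,B,C,f1,f7,a,b,c,d=k
    R=E("z",f1+s[0]*q[0]);P=np.array([0,0,H])
    R=R*E("y",q[1]);P=P+R.apply([a,d,A]);R=R*E("ZY",[s[1]*q[2],q[3]])
    P=P+R.apply([b,c,B]);R=R*E("ZY",[s[2]*q[4],q[5]])
    P=P+R.apply([0,0,C]);return P,R*E("z",s[3]*q[6]+f7)
S=[([1.07115769,.62933028,.03847824,1.51837357,-.02701466,.99629016,-.01999838],[272.98,-589.21,230.4],[-3.1397,0,.4338]),
([1.552,.225,-1.246,2.363,-1.098,.234,.09],[463.86,-93.47,331.87],[-3.12064,-.72705,.24975])]
def load():
    z=np.load("k.npz");return z["k"],z["s"]
if __name__=="__main__":
    from scipy.optimize import least_squares
    def f(k,s):
        o=[]
        for q,p,e in S:
            P,R=fk(q,k,s);o+=list((P-p)/10)+list((R.inv()*E("xyz",e)).as_rotvec()*30)
        return np.r_[o,np.array(k[6:])/300]
    rs=[]
    for s in itertools.product((1,-1),repeat=4):
        for a in (-2.2,-.07,.9,2.):
            for b in(0,1.57,3.1,-1.57):
                r=least_squares(f,[300,400,400,200,a,b,0,0,0,0],bounds=([0,150,150,50,-4,-5]+[-150]*4,[600,700,700,500,4,5]+[150]*4),args=(s,),max_nfev=60);rs.append((r.cost,s,r.x))
    rs.sort(key=lambda t:t[0])
    for r in rs[:6]:print(round(r[0],3),r[1],r[2].round(2))
    print(f(rs[0][2],rs[0][1]).round(2));np.savez("k.npz",k=rs[0][2],s=rs[0][1])
E
python3 fk.py
```

```text
0.002 (-1, -1, -1, -1) [ 3.4007e+02  5.5499e+02  3.8308e+02  3.4937e+02 -0.0000e+00 -4.7100e+00
  1.6200e+00 -5.0000e-01 -1.5120e+01 -1.2760e+01]
0.002 (-1, -1, -1, -1) [ 3.4007e+02  5.5499e+02  3.8308e+02  3.4937e+02 -0.0000e+00  1.5700e+00
  1.6200e+00 -5.0000e-01 -1.5120e+01 -1.2760e+01]
0.002 (-1, -1, -1, -1) [ 3.4007e+02  5.5499e+02  3.8308e+02  3.4937e+02 -0.0000e+00  1.5700e+00
  1.6200e+00 -5.0000e-01 -1.5120e+01 -1.2760e+01]
0.002 (-1, -1, -1, -1) [ 3.4007e+02  5.5499e+02  3.8308e+02  3.4937e+02 -0.0000e+00  1.5700e+00
  1.6200e+00 -5.0000e-01 -1.5120e+01 -1.2760e+01]
0.002 (-1, -1, -1, -1) [ 3.4007e+02  5.5499e+02  3.8308e+02  3.4937e+02 -0.0000e+00  1.5700e+00
  1.6200e+00 -5.0000e-01 -1.5120e+01 -1.2760e+01]
0.002 (-1, -1, -1, -1) [ 3.4007e+02  5.5499e+02  3.8308e+02  3.4937e+02 -0.0000e+00  1.5700e+00
  1.6200e+00 -5.0000e-01 -1.5120e+01 -1.2760e+01]
[ 0.    0.    0.    0.    0.   -0.01 -0.    0.   -0.   -0.   -0.    0.01
  0.01 -0.   -0.05 -0.04]
```

```bash
cat > ik.py <<'E'
import numpy as np
from fk import fk,load,E
from scipy.optimize import least_squares
from scipy.spatial.transform import Rotation as Ro
k,s=load()
lo=np.array([-3.06,-.37,-1.25,.18,-1.1,.23,-2.94]);hi=np.array([3.06,2.12,1.32,2.47,4.24,1.98,2.94])
def ik(P,R,q0,w=.02,ref=None):
    ref=q0 if ref is None else ref
    def f(q):
        p,r=fk(q,k,s);return np.r_[(p-P)/10,(r.inv()*R).as_rotvec()*20,w*(q-ref)]
    r=least_squares(f,np.clip(q0,lo+1e-3,hi-1e-3),bounds=(lo,hi));e=f(r.x)
    return r.x,np.linalg.norm(e[:3])*10,np.linalg.norm(e[3:6])/20
E
python3 - <<'E'
from ik import *
import os
p=np.load("p.npy")
c=.5**.5
def sashR(yaw): return E("z",yaw).as_matrix()@np.array([[c,0,c],[0,1,0],[-c,0,c]])
R=sashR(p[3])
for name,M in (("x",np.c_[R[:,2],-R[:,1],R[:,0]]),("-x",np.c_[-R[:,2],R[:,1],R[:,0]]),("y+",np.c_[R[:,1],R[:,2],R[:,0]]),("y-",np.c_[-R[:,1],-R[:,2],R[:,0]])):
  for tilt in (0,.2,.4):   # about sash y, + = more downwards
    M2=E("xyz",[0,0,0]).as_matrix()@Ro.from_rotvec(R[:,1]*tilt).as_matrix()@M
    for g in ((-138,0,-45),(-8,0,-45),(-8,0,85)):
        b=min((ik(R@np.array(g)+p[:3],Ro.from_matrix(M2),np.array(q0),.02,np.array([0,.6,0,1.5,0,1,0])) for q0 in ([0,.6,0,1.5,0,1,0],[-.2,.8,.2,2,0,.5,1.5],[-.2,.8,.2,2,0,.5,-1.5],[-.2,.8,.2,2,3,.5,1.5])),key=lambda b:b[1]+100*b[2])
        print(name,tilt,g,b[0].round(2),round(b[1],1),round(b[2],3))
E
```

```text
x 0 (-138, 0, -45) [ 0.95  0.68 -1.23  2.47  2.15  0.49  2.94] 19.9 0.169
x 0 (-8, 0, -45) [ 0.75  1.19 -1.25  2.47  2.44  1.11  2.89] 3.6 0.024
x 0 (-8, 0, 85) [ 0.28  0.62 -0.47  2.25  2.92  0.47  2.05] 0.0 0.0
x 0.2 (-138, 0, -45) [ 0.82  0.59 -1.13  2.47  2.03  0.48  2.94] 3.8 0.032
x 0.2 (-8, 0, -45) [ 0.28  0.72 -0.44  2.37  2.84  0.49  2.15] 0.0 0.0
x 0.2 (-8, 0, 85) [-0.22  0.55  0.21  2.11  4.24  0.23  0.59] 0.6 0.009
x 0.4 (-138, 0, -45) [-0.23  0.36  0.29  2.34 -1.1   0.23 -0.25] 2.1 0.026
x 0.4 (-8, 0, -45) [-0.21  0.65  0.23  2.22  4.24  0.23  0.63] 0.4 0.006
x 0.4 (-8, 0, 85) [-0.26  0.57  0.25  1.92 -0.62  0.34 -0.85] 0.0 0.0
-x 0 (-138, 0, -45) [ 0.96  0.7  -1.25  2.47  2.13  0.51 -0.17] 19.6 0.17
-x 0 (-8, 0, -45) [ 0.75  1.19 -1.25  2.47  2.44  1.11 -0.25] 3.6 0.024
-x 0 (-8, 0, 85) [ 0.7   0.92 -1.21  2.24  2.23  0.79 -0.2 ] 0.0 0.0
-x 0.2 (-138, 0, -45) [ 0.88  0.66 -1.25  2.47  1.93  0.57 -0.11] 3.6 0.031
-x 0.2 (-8, 0, -45) [ 0.68  0.98 -1.13  2.35  2.17  0.83 -0.2 ] 0.0 0.0
-x 0.2 (-8, 0, 85) [ 0.43  0.64 -0.74  2.08  1.77  0.33  0.07] 0.0 0.0
-x 0.4 (-138, 0, 
[... 801 characters left out ...]
0.    0.56 -0.13  1.91  0.05  0.3   0.1 ] 0.0 0.0
y- 0 (-138, 0, -45) [ 0.96  0.7  -1.25  2.47  2.13  0.51  1.4 ] 19.6 0.17
y- 0 (-8, 0, -45) [ 0.75  1.19 -1.25  2.47  2.44  1.11  1.32] 3.6 0.024
y- 0 (-8, 0, 85) [ 0.55  0.75 -0.89  2.24  2.47  0.58  1.03] 0.0 0.0
y- 0.2 (-138, 0, -45) [ 0.88  0.66 -1.25  2.47  1.93  0.57  1.46] 3.6 0.031
y- 0.2 (-8, 0, -45) [ 0.53  0.83 -0.83  2.36  2.4   0.63  1.08] 0.0 0.0
y- 0.2 (-8, 0, 85) [ 0.33  0.6  -0.58  2.09  1.84  0.23  1.53] 0.0 0.0
y- 0.4 (-138, 0, -45) [ 0.53  0.42 -0.72  2.34  1.23  0.23  2.11] 0.0 0.0
y- 0.4 (-8, 0, -45) [ 0.27  0.67 -0.48  2.2   1.86  0.23  1.5 ] 0.0 0.0
y- 0.4 (-8, 0, 85) [-0.48  0.63  0.6   1.93 -1.03  0.49 -2.05] 0.0 0.0
```

```bash
cat > sim.py <<'E'
from ik import *
def run(q,rows,n=5,mode="dls"):
    """rows: list of (P,R) absolute; per-row clamp 50mm/.15rad"""
    P,R=fk(q,k,s)
    for Pt,Rt in rows:
        d=Pt-P;d*=min(1,50/max(1e-9,np.linalg.norm(d)));v=(R.inv()*Rt).as_rotvec();v*=min(1,.15/max(1e-9,np.linalg.norm(v)))
        P=P+d;R=R*Ro.from_rotvec(v)
        q,ep,er=ik(P,R,q,.005)
    return q,ep,er
def rel(P,R,d,a): return P+R.apply(np.array(d)*10.),R*Ro.from_rotvec(a)
E
python3 - <<'E'
from sim import *
q=np.array([1.071,.628,.038,1.517,-.027,.996,-.02]);P,R=fk(q,k,s)
q,a,b=run(q,[rel(P,R,[3*i,-3.1*i,0],[-.005*i,.058*i,.013*i]) for i in range(1,11)]);print(q.round(2),a,b,fk(q,k,s)[0])
P,R=fk(q,k,s)
q,a,b=run(q,[rel(P,R,[min(7.3,1.5*i),-3.2*min(i,5),min(10.4,2*i)],[-.04*min(i/4,1),.21*min(1,i/4),.05*min(i/4,1)]) for i in range(1,8)]);print(q.round(2),a,b,fk(q,k,s)[0])
E
```

```text
[ 1.27  0.37 -0.73  2.38 -1.1   0.23  0.4 ] 0.3045030474303256 0.003537583213956584 [ 415.67039832 -182.68333352  231.73872971]
[ 0.4   0.36 -0.29  2.32 -1.1   0.23 -0.07] 28.998529333553968 0.3669682616760551 [490.01555014  -4.69919791 209.4495212 ]
```

```bash
cat > plan.py <<'E'
from sim import *
from cell import read_state
p=np.load("p.npy");c=.5**.5
Rs=E("z",p[3]).as_matrix()@np.array([[c,0,c],[0,1,0],[-c,0,c]])
def T(t): return Ro.from_rotvec(Rs[:,1]*t)*Ro.from_matrix(np.c_[Rs[:,2],-Rs[:,1],Rs[:,0]])
G=lambda *g:Rs@np.array(g,float)+p[:3]
def show(P,R):
    st=read_state();R0=E("xyz",st["tool_rot"]);print("shift cm",(R0.inv().apply(P-st["eef_pos"])/10).round(2),"turn",(R0.inv()*R).as_rotvec().round(3),"| now sash",(Rs.T@(st["eef_pos"]-p[:3])).round(1),"q",st["qpos"].round(2),"Fsash",(Rs.T@st["force"]).round(1),round(st["clock"],2))
E
python3 - <<'E'
from plan import *
q0=read_state()["qpos"]
for P1 in ((560,-100,300),(600,-150,300)):
  for t in (.785,.6):
    q=q0;print(P1,t)
    for P,R,n in ((np.array(P1),T(t),14),(G(-90,0,-40),T(.5),10),(G(-10,0,-45),T(.5),5),(G(-10,0,-25),T(.5),3),(G(-10,0,85),T(.5),8)):
        q,a,b=run(q,[(P,R)]*n);print(q.round(2),round(a,1),round(b,3))
from plan import show;show(np.array((560,-100,300)),T(.785))
E
```

```text
(560, -100, 300) 0.785
[ 0.27  0.44 -0.21  1.66  0.1   1.05 -1.3 ] 0.0 0.0
[ 0.22  0.48 -0.36  2.21  0.56  0.23 -1.95] 0.0 0.0
[ 0.21  0.66 -0.4   2.12  1.03  0.23 -2.41] 0.0 0.0
[ 0.26  0.66 -0.49  2.07  0.96  0.31 -2.33] 0.0 0.0
[ 0.36  0.67 -0.72  1.8   0.74  0.62 -2.08] 0.0 0.0
(560, -100, 300) 0.6
[ 0.36  0.36 -0.25  1.81  0.03  0.8  -1.22] 0.0 0.0
[ 0.22  0.48 -0.36  2.21  0.56  0.23 -1.95] 0.0 0.0
[ 0.21  0.66 -0.4   2.12  1.03  0.23 -2.41] 0.0 0.0
[ 0.26  0.66 -0.49  2.07  0.96  0.31 -2.33] 0.0 0.0
[ 0.36  0.67 -0.72  1.8   0.74  0.62 -2.08] 0.0 0.0
(600, -150, 300) 0.785
[ 0.34  0.52 -0.22  1.52  0.12  1.11 -1.24] 0.0 0.0
[ 0.22  0.48 -0.36  2.21  0.56  0.23 -1.95] 0.0 0.0
[ 0.21  0.66 -0.4   2.12  1.03  0.23 -2.41] 0.0 0.0
[ 0.26  0.66 -0.49  2.07  0.96  0.31 -2.33] 0.0 0.0
[ 0.36  0.67 -0.72  1.8   0.74  0.62 -2.08] 0.0 0.0
(600, -150, 300) 0.6
[ 0.43  0.44 -0.27  1.68  0.05  0.86 -1.16] 0.0 0.0
[ 0.22  0.48 -0.36  2.21  0.56  0.23 -1.95] 0.0 0.0
[ 0.21  0.66 -0.4   2.12  1.03  0.23 -2.41] 0.0 0.0
[ 0.26  0.66 -0.49  2.07  0.96  0.31 -2.33] 0.0 0.0
[ 0.36  0.67 -0.72  1.8   0.74  0.62 -2.08] 0.0 0.0
shift cm [4.72 3.19 8.4 ] turn [-0.023 -0.727  0.016] | now sash [-268.2  -92.6   27.2] q [ 1.55  0.22 -1.25  2.36 -1.1   0.23  0.09] Fsash [ 0.2  0.  -1. ] 2.4
```

Emit:
{"api": "send_rows", "payload": {
  "series": [
    {"dx": 0.8,"dy": 0.5,"dz": 1.4,"ax": 0,"ay": -0.12,"az": 0,"hand": 1},
    {"dx": 1.6,"dy": 1,"dz": 2.8,"ax": 0,"ay": -0.24,"az": 0,"hand": 1},
    {"dx": 2.4,"dy": 1.6,"dz": 4.2,"ax": -0.01,"ay": -0.36,"az": 0.01,"hand": 1},
    {"dx": 3.2,"dy": 2.1,"dz": 5.6,"ax": -0.02,"ay": -0.48,"az": 0.01,"hand": 1},
    {"dx": 4,"dy": 2.6,"dz": 7,"ax": -0.02,"ay": -0.6,"az": 0.02,"hand": 1},
    {"dx": 4.7,"dy": 3.2,"dz": 8.4,"ax": -0.02,"ay": -0.73,"az": 0.02,"hand": 1},
    {"dx": 4.7,"dy": 3.2,"dz": 8.4,"ax": -0.02,"ay": -0.73,"az": 0.02,"hand": 1},
    {"dx": 4.7,"dy": 3.2,"dz": 8.4,"ax": -0.02,"ay": -0.73,"az": 0.02,"hand": 1},
    {"dx": 4.7,"dy": 3.2,"dz": 8.4,"ax": -0.02,"ay": -0.73,"az": 0.02,"hand": 1}
  ]
}}

```text
clock: 3.3
eef_pos: [562.4, -97.4, 297.7]
tool_rot: [-3.134, 0.004, 0.243]
force: [-0.3, 1.2, -0.3]
width: 0.1
gripper_force: 0.0
```

```bash
cat > next.py <<'E'
from plan import *
import sys
a=[float(v) for v in sys.argv[1:]]
P,R=G(*a[:3]),T(a[3]);show(P,R)
q,e,f=run(read_state()["qpos"],[(P,R)]*12);print("pred",q.round(2),round(e,1),round(f,3),"target",P.round(0))
E
python3 next.py -90 0 -40 .55
```

```text
shift cm [ -1.54 -11.9   14.03] turn [-0.007  0.24   0.001] | now sash [-177.  -119.9   70. ] q [ 0.28  0.46 -0.24  1.65  0.11  1.06 -1.31] Fsash [ 0.2  1.3 -0.2] 3.3
pred [ 0.06  0.47 -0.16  2.17  0.13  0.28 -1.52] 0.0 0.0 target [518.  15. 158.]
```

Emit:
{"api": "send_rows", "payload": {
  "series": [
    {"dx": -0.5,"dy": -2.4,"dz": 2.3,"ax": 0,"ay": 0.05,"az": 0,"hand": 1},
    {"dx": -1,"dy": -4.8,"dz": 4.6,"ax": 0,"ay": 0.1,"az": 0,"hand": 1},
    {"dx": -1.5,"dy": -7.2,"dz": 7,"ax": 0,"ay": 0.15,"az": 0,"hand": 1},
    {"dx": -1.5,"dy": -9.6,"dz": 9.3,"ax": 0,"ay": 0.2,"az": 0,"hand": 1},
    {"dx": -1.5,"dy": -11.9,"dz": 11.7,"ax": -0.01,"ay": 0.24,"az": 0,"hand": 1},
    {"dx": -1.5,"dy": -11.9,"dz": 14,"ax": -0.01,"ay": 0.24,"az": 0,"hand": 1},
    {"dx": -1.5,"dy": -11.9,"dz": 14,"ax": -0.01,"ay": 0.24,"az": 0,"hand": 1}
  ]
}}

```text
clock: 4.0
eef_pos: [512.2, 11.3, 157.5]
tool_rot: [3.139, -0.231, 0.236]
force: [-1.2, -0.3, -0.2]
width: 0.1
gripper_force: 0.0
```

```bash
python3 next.py -8 0 -50 .55
```

```text
shift cm [ 4.12 -0.29  7.56] turn [ 0.004  0.005 -0.005] | now sash [-94.   -2.4 -45.2] q [ 0.08  0.47 -0.18  2.18  0.18  0.27 -1.57] Fsash [-0.7 -0.  -1. ] 4.0
pred [ 0.12  0.65 -0.28  2.08  0.61  0.23 -2.  ] 0.0 0.0 target [567.  27.  93.]
```

Emit:
{"api": "send_rows", "payload": {
  "series": [
    {"dx": 0.6,"dy": 0,"dz": 1.6,"ax": 0,"ay": 0,"az": 0,"hand": 1},
    {"dx": 1.3,"dy": -0.1,"dz": 3.2,"ax": 0,"ay": 0,"az": 0,"hand": 1},
    {"dx": 2,"dy": -0.2,"dz": 4.8,"ax": 0,"ay": 0,"az": 0,"hand": 1},
    {"dx": 2.6,"dy": -0.3,"dz": 6.5,"ax": 0,"ay": 0,"az": 0,"hand": 1},
    {"dx": 3.3,"dy": -0.3,"dz": 8.1,"ax": 0,"ay": 0,"az": 0,"hand": 1},
    {"dx": 3.3,"dy": -0.3,"dz": 8.1,"ax": 0,"ay": 0,"az": 0,"hand": 1},
    {"dx": 3.3,"dy": -0.3,"dz": 8.1,"ax": 0,"ay": 0,"az": 0,"hand": 1}
  ]
}}

```text
clock: 4.7
eef_pos: [564.9, 25.1, 89.5]
tool_rot: [3.138, -0.237, 0.234]
force: [-1.1, 0.4, -0.4]
width: -0.0
gripper_force: 0.0
```

```bash
python3 next.py -8 0 -30 .55; python3 - <<'E'
from cell import *
import cv2,numpy as np
o=[cv2.resize(get_image(n)["pixels"][y:y+150,x:x+140],(400*1,428),interpolation=cv2.INTER_CUBIC) for n,x,y in(("side",130,90),("top",170,90))]
cv2.imwrite("pics/in.png",np.clip(np.hstack(o)[:,:,::-1]*1.4,0,255))
E
```

```text
shift cm [ 2.08 -0.16 -1.34] turn [ 0.005 -0.001 -0.007] | now sash [ -7.5  -1.5 -54.8] q [ 0.14  0.66 -0.31  2.09  0.76  0.23 -2.15] Fsash [-0.4  0.6 -1. ] 4.7
pred [ 0.2   0.66 -0.41  2.03  0.71  0.33 -2.09] 0.0 0.0 target [581.  31. 107.][ WARN:0@0.556] global loadsave.cpp:1063 imwrite_ Unsupported depth image for selected encoder is fallbacked to CV_8U.
```

View pics/in.png

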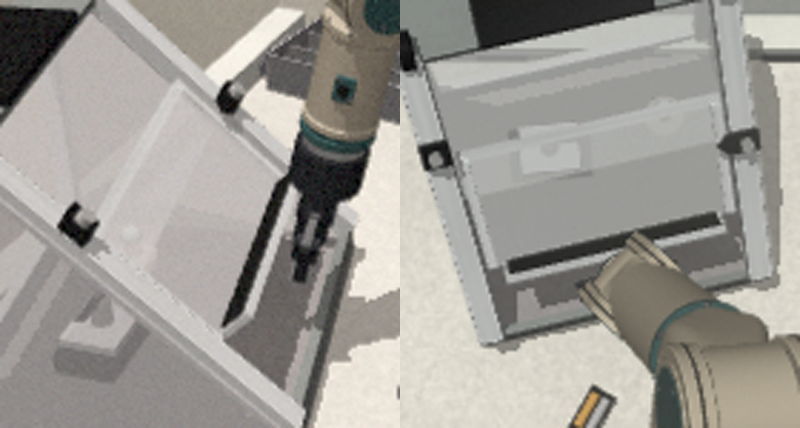

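The side crop shows the finger tips at (303,278), below the lip and short of it. In the top crop the arm is centred on the lip. I'll back off slightly and then feel upward.

Emit:
{"api": "send_rows", "payload": {
  "series": [
    {"dx": -0.2,"dy": 0,"dz": -0.35,"ax": 0,"ay": 0,"az": 0,"hand": 1},
    {"dx": -0.4,"dy": 0,"dz": -0.7,"ax": 0,"ay": 0,"az": 0,"hand": 1},
    {"dx": -0.1,"dy": 0,"dz": -0.9,"ax": 0,"ay": 0,"az": 0,"hand": 1},
    {"dx": 0.3,"dy": 0,"dz": -1.1,"ax": 0,"ay": 0,"az": 0,"hand": 1},
    {"dx": 0.6,"dy": 0,"dz": -1.3,"ax": 0,"ay": 0,"az": 0,"hand": 1},
    {"dx": 0.8,"dy": 0,"dz": -1.45,"ax": 0,"ay": 0,"az": 0,"hand": 1},
    {"dx": 0.8,"dy": 0,"dz": -1.45,"ax": 0,"ay": 0,"az": 0,"hand": 1}
  ]
}}

```text
clock: 5.5
eef_pos: [569.7, 27.7, 105.1]
tool_rot: [3.138, -0.237, 0.236]
force: [-0.8, -0.2, 0.3]
width: -0.0
gripper_force: 0.0
```

```bash
python3 next.py -16 0 -30 .55
```

```text
shift cm [ 0.79 -0.02 -0.63] turn [ 0.004 -0.002 -0.005] | now sash [-14.7  -0.2 -40. ] q [ 0.18  0.65 -0.38  2.07  0.74  0.29 -2.13] Fsash [-0.8  0.  -0.4] 5.5
pred [ 0.21  0.64 -0.42  2.04  0.71  0.33 -2.09] 0.0 0.0 target [576.  29. 113.]
```

Emit:
{"api": "send_rows", "payload": {
  "series": [
    {"dx": 0.25,"dy": 0,"dz": -0.16,"ax": 0,"ay": 0,"az": 0,"hand": 1},
    {"dx": 0.5,"dy": 0,"dz": -0.31,"ax": 0,"ay": 0,"az": 0,"hand": 1},
    {"dx": 0.75,"dy": 0,"dz": -0.46,"ax": 0,"ay": 0,"az": 0,"hand": 1},
    {"dx": 1,"dy": 0,"dz": -0.61,"ax": 0,"ay": 0,"az": 0,"hand": 1}
  ]
}}

```text
clock: 5.9
eef_pos: [577.4, 29.6, 113.2]
tool_rot: [3.138, -0.236, 0.236]
force: [-0.1, -0.1, -0.4]
width: -0.0
gripper_force: 0.3
```

Emit:
{"api": "send_rows", "payload": {
  "series": [
    {"dx": 0.15,"dy": 0,"dz": -0.1,"ax": 0,"ay": 0,"az": 0,"hand": 1},
    {"dx": 0.3,"dy": 0,"dz": -0.2,"ax": 0,"ay": 0,"az": 0,"hand": 1},
    {"dx": 0.45,"dy": 0,"dz": -0.29,"ax": 0,"ay": 0,"az": 0,"hand": 1}
  ]
}}

```text
clock: 6.2
eef_pos: [579.9, 30.1, 116.5]
tool_rot: [3.138, -0.234, 0.236]
force: [-2.5, 0.1, -1.5]
width: 0.0
gripper_force: 1.3
```

```bash
python3 next.py -16 0 -30 .55
```

```text
shift cm [-0.5  -0.03  0.23] turn [ 0.005  0.001 -0.005] | now sash [-15.4  -0.3 -24.5] q [ 0.2   0.64 -0.42  2.03  0.7   0.35 -2.1 ] Fsash [-0.6  0.7 -2.7] 6.2
pred [ 0.21  0.64 -0.42  2.04  0.71  0.33 -2.09] 0.0 0.0 target [576.  29. 113.]
```

Emit:
{"api": "send_rows", "payload": {
  "series": [
    {"dx": 0.4,"dy": 0,"dz": -0.25,"ax": 0,"ay": 0,"az": 0,"hand": 1},
    {"dx": 0.8,"dy": 0,"dz": -0.5,"ax": 0,"ay": 0,"az": 0,"hand": 1},
    {"dx": 1.2,"dy": 0,"dz": -0.75,"ax": 0,"ay": 0,"az": 0,"hand": 1},
    {"dx": 1.6,"dy": 0,"dz": -1,"ax": 0,"ay": 0,"az": 0,"hand": 1},
    {"dx": 2,"dy": 0,"dz": -1.25,"ax": 0,"ay": 0,"az": 0,"hand": 1},
    {"dx": 2.4,"dy": 0,"dz": -1.5,"ax": 0,"ay": 0,"az": 0,"hand": 1},
    {"dx": 2.8,"dy": 0,"dz": -1.75,"ax": 0,"ay": 0,"az": 0,"hand": 1},
    {"dx": 3.2,"dy": 0,"dz": -2,"ax": 0,"ay": 0,"az": 0,"hand": 1},
    {"dx": 3.5,"dy": 0,"dz": -2.15,"ax": 0,"ay": 0,"az": 0,"hand": 1},
    {"dx": 3.5,"dy": 0,"dz": -2.15,"ax": 0,"ay": 0,"az": 0,"hand": 1}
  ]
}}

```text
clock: 7.2
eef_pos: [609.7, 37.4, 146.7]
tool_rot: [3.138, -0.238, 0.236]
force: [-2.5, -0.2, 1.1]
width: 0.2
gripper_force: 1.1
```

```bash
python3 next.py -16 0 45 .55
```

```text
shift cm [ 2.21 -0.04 -1.46] turn [ 0.005 -0.002 -0.005] | now sash [-15.   -0.3  18.5] q [ 0.25  0.64 -0.51  1.94  0.64  0.47 -2.03] Fsash [-2.5  0.4 -0.9] 7.2
pred [ 0.27  0.64 -0.56  1.87  0.6   0.55 -1.97] 0.0 0.0 target [627.  42. 166.]
```

Emit:
{"api": "send_rows", "payload": {
  "series": [
    {"dx": 0.4,"dy": 0,"dz": -0.25,"ax": 0,"ay": 0,"az": 0,"hand": 1},
    {"dx": 0.8,"dy": 0,"dz": -0.5,"ax": 0,"ay": 0,"az": 0,"hand": 1},
    {"dx": 1.2,"dy": 0,"dz": -0.75,"ax": 0,"ay": 0,"az": 0,"hand": 1},
    {"dx": 1.6,"dy": 0,"dz": -1,"ax": 0,"ay": 0,"az": 0,"hand": 1},
    {"dx": 2,"dy": 0,"dz": -1.25,"ax": 0,"ay": 0,"az": 0,"hand": 1},
    {"dx": 2.2,"dy": 0,"dz": -1.4,"ax": 0,"ay": 0,"az": 0,"hand": 1},
    {"dx": 2.2,"dy": 0,"dz": -1.4,"ax": 0,"ay": 0,"az": 0,"hand": 1}
  ]
}}

```text
clock: 7.9
eef_pos: [627.6, 41.8, 165.5]
tool_rot: [3.138, -0.239, 0.236]
force: [-1.6, -1.3, -0.1]
width: -0.3
gripper_force: 0.4
```

```bash
python3 next.py -16 0 70 .55;  cat > snap.py <<'E'
from cell import *
import cv2,numpy as np,sys
def c(n,x,y): return cv2.resize(get_image(n)["pixels"][y:y+60,x:x+40],(400,600),interpolation=cv2.INTER_NEAREST)
o=np.hstack([c("side",195,105),c("top",265,115)])
cv2.imwrite(sys.argv[1],np.clip(o[:,:,::-1]*1.5,0,255).astype(np.uint8))
E
python3 snap.py pics/s1.png
```

```text
shift cm [ 2.11 -0.04 -1.37] turn [ 0.004 -0.003 -0.005] | now sash [-15.3  -0.3  44.9] q [ 0.26  0.63 -0.55  1.87  0.61  0.54 -1.99] Fsash [-1.2 -0.9 -1.4] 7.9
pred [ 0.28  0.64 -0.58  1.8   0.57  0.61 -1.94] 0.0 0.0 target [644.  46. 184.]
```

View pics/s1.png

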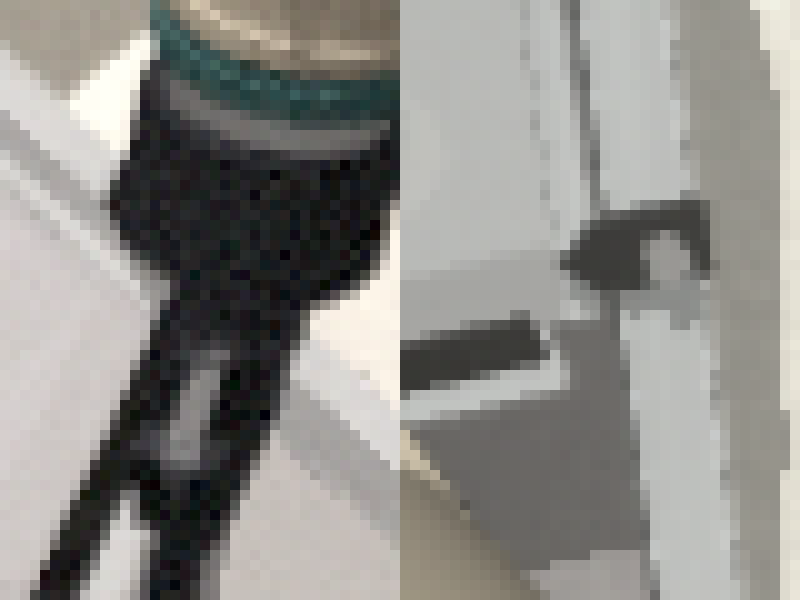

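Top crop: the lip's right front-top corner is at px (280,150.8), back-top at (278.5,146.8) and front-bottom at (281,153.8). The pointer tip is at (281.2,141.5). The arm hides the pointer in the side crop. Next I'll work out the rise from these pixels.

```bash
python3 - <<'E'
from fit import *
p=np.load("p.npy");R=sashR(p[3]);c=lambda Q:np.array(Q,float)@R.T+p[:3]
for Q,o in (((-35,-140,6),(280,150.8)),((0,-140,6),(278.5,146.8)),((-35,-140,-6),(281,153.8))):
    for base in (0,73): print(Q,base,proj("top",c([[Q[0],Q[1],Q[2]+base]])).round(1),o)
for n in (0,12,24,35): 
    for s in (90,100,110,120): print(n,s,proj("top",c([[-n,-146,s]])).round(1),proj("side",c([[-n,-146,s]])).round(1))
E
```

```text
(-35, -140, 6) 0 [[284.2 168.5]] (280, 150.8)
(-35, -140, 6) 73 [[281.6 150.7]] (280, 150.8)
(0, -140, 6) 0 [[281.9 163.6]] (278.5, 146.8)
(0, -140, 6) 73 [[279.3 146.1]] (278.5, 146.8)
(-35, -140, -6) 0 [[284.6 171.3]] (281, 153.8)
(-35, -140, -6) 73 [[282.  153.7]] (281, 153.8)
0 90 [[280.6 142.9]] [[208.3 135.5]]
0 100 [[280.2 140.4]] [[206.  133.4]]
0 110 [[279.8 137.9]] [[203.7 131.3]]
0 120 [[279.5 135.3]] [[201.4 129.2]]
12 90 [[281.4 144.5]] [[210.7 133.3]]
12 100 [[281. 142.]] [[208.4 131.2]]
12 110 [[280.6 139.4]] [[206.1 129.1]]
12 120 [[280.2 136.9]] [[203.8 127. ]]
24 90 [[282.1 146.1]] [[213.1 131.1]]
24 100 [[281.8 143.5]] [[210.8 129. ]]
24 110 [[281.4 141. ]] [[208.5 126.8]]
24 120 [[281.  138.4]] [[206.2 124.7]]
35 90 [[282.9 147.5]] [[215.4 129. ]]
35 100 [[282.5 145. ]] [[213.1 126.9]]
35 110 [[282.1 142.4]] [[210.7 124.8]]
35 120 [[281.8 139.8]] [[208.4 122.6]]
```

```bash
cat > clamp.py <<'E'
from fit import *
from scipy.optimize import differential_evolution
p=np.load("p.npy");R=sashR(p[3])
I={n:cv2.imread(f"pics/{n}0.png").max(2).astype(float) for n in C}
W={"top":(274,130,30,26),"side":(200,112,22,24)}
dc={"top":(289,137,296,148),"side":(210,118,217,126)}
K=8
def ren(n,X):
    x,y,w,h=W[n];u=(proj(n,X)+.5-[x,y])*K
    m=np.zeros((h*K,w*K),np.uint8);cv2.fillConvexPoly(m,cv2.convexHull(u.astype(np.float32)).astype(np.int32),255)
    return cv2.resize(m,(w,h),interpolation=cv2.INTER_AREA)/255.
B={};Mk={}
for n,(x,y,w,h) in W.items():
    B[n]=np.clip((100-I[n][y:y+h,x:x+w])/55,0,1);m=np.ones((h,w));a=dc[n];m[a[1]-y:a[3]-y,a[0]-x:a[2]-x]=0;Mk[n]=m
def pts(q):
    s,n0,n1,yi,yo,hs=q
    P=[(-n,yy,s+zz) for n in(n0,n1) for yy,zz in((-146,0),(yi,hs),(yi,-hs),(yo,hs),(yo,-hs))]
    return np.array(P)@R.T+p[:3]
def cost(q): return sum((abs(ren(n,pts(q))-B[n])*Mk[n]).sum() for n in W)
if __name__=="__main__":
    for hs in ((12.9,13.1),(10,17)):
        r=differential_evolution(cost,[(85,125),(0,14),(15,36),(-172,-155),(-203,-185),hs],seed=1,maxiter=120);print(r.x.round(1),r.fun)
    for s in range(92,124,4):
        r=differential_evolution(lambda q:cost(np.r_[s,q]),[(0,14),(15,36),(-172,-155),(-203,-185),(12.9,17.1)],seed=1,maxiter=40);print(s,r.x.round(1),round(r.fun,1))
    for n in W: print((B[n]*9).astype(int))
E
python3 clamp.py
```

```text
[ 106.7   13.8   23.6 -158.  -195.6   13. ] 55.60748663101604
[ 107.5   13.9   27.  -157.2 -194.8   11.9] 53.87700534759358
92 [   6.8   15.5 -168.6 -185.1   16.6] 150.0
96 [   5.2   15.  -171.3 -196.3   17.1] 119.8
100 [  11.3   15.1 -160.3 -196.5   17.1] 89.3
104 [  13.3   16.2 -157.3 -197.2   14.7] 64.5
108 [  13.9   26.1 -158.6 -195.1   12.9] 59.0
112 [  13.9   31.8 -155.7 -186.4   12.9] 92.3
116 [  13.9   35.1 -155.8 -185.2   12.9] 132.0
120 [  13.9   26.2 -160.4 -185.2   12.9] 168.1
[[0 0 0 0 0 0 0 0 0 1 4 0 0 0 0 0 0 0 0 0 0 0 0 0 0 0 0 0 0 0]
 [0 0 0 0 0 0 0 0 0 1 5 0 0 0 0 0 0 0 0 0 0 0 0 0 0 0 0 0 0 0]
 [0 0 0 0 0 0 0 0 0 0 3 0 0 0 0 0 0 0 0 0 0 0 0 0 0 0 0 0 0 0]
 [0 0 0 0 0 0 0 0 0 0 3 0 0 0 0 0 0 0 0 0 0 0 0 0 0 0 0 0 0 0]
 [0 0 0 0 0 0 0 0 0 0 3 0 0 0 0 0 0 0 0 2 1 0 0 0 0 0 0 0 0 0]
 [0 0 0 0 0 0 0 0 0 0 2 1 0 0 0 2 3 6 7 8 8 6 1 0 0 0 0 0 0 0]
 [0 0 0 0 0 0 0 0 0 0 1 6 5 6 8 8 9 9 9 9 9 6 1 0 0 0 0 0 0 0]
 [0 0 0 0 0 0 0 0 0 2 7 9 9 9 9 9 9 9 9 9 9 8 1 0 0 0 0 0 0 0]
 [0 0 0 0 0 0 0 0 0 7 9 9 9 9 9 8 6 1 4 8 9 8 1 0 0 0 0 0 0 0]
 [0 0 0 0 0 0 0 0 4 9 9 9 9 9 9 5 1 0 0
[... 1461 characters left out ...]
 0 0 0 0 0 9 9 9 0 0 0 0 0 0 1 0 0 0 0 0]
 [0 0 0 0 0 0 0 9 9 9 4 0 0 2 0 0 0 0 0 0 0 0]
 [0 0 0 0 0 0 9 9 9 9 9 2 4 5 6 0 0 0 0 0 0 0]
 [0 0 0 0 0 0 9 9 9 9 9 9 8 8 6 0 0 0 0 0 0 0]
 [0 0 0 0 0 3 9 9 9 9 9 9 9 9 0 0 0 0 0 0 0 0]
 [0 0 0 0 0 0 9 9 9 9 9 9 9 7 0 0 0 0 0 0 0 0]
 [0 0 0 0 0 0 4 9 9 9 9 9 9 5 0 0 0 0 0 0 0 0]
 [0 0 0 0 0 0 0 9 9 9 9 9 9 2 0 0 0 0 0 0 0 0]
 [0 0 0 0 0 0 0 5 8 9 9 9 4 0 0 0 0 0 0 0 0 0]
 [0 0 0 0 0 0 0 0 1 4 3 4 0 0 0 0 0 0 0 0 0 0]
 [0 0 0 0 0 0 0 0 0 0 1 1 0 0 0 0 0 0 0 0 0 0]
 [0 0 0 0 0 0 0 0 0 0 0 1 0 0 0 0 0 0 0 0 0 0]
 [0 0 0 0 0 0 0 0 0 0 0 1 1 0 0 0 0 0 0 0 0 0]
 [0 0 0 0 0 0 0 0 0 0 0 0 1 1 0 0 0 0 0 0 0 0]
 [0 0 0 0 0 0 0 0 0 0 0 0 0 1 1 0 0 0 0 0 0 0]]
```

Emit:
{"api": "send_rows", "payload": {
  "series": [
    {"dx": 0.3,"dy": 0,"dz": -0.2,"ax": 0,"ay": 0,"az": 0,"hand": 1},
    {"dx": 0.6,"dy": 0,"dz": -0.4,"ax": 0,"ay": 0,"az": 0,"hand": 1},
    {"dx": 0.9,"dy": 0,"dz": -0.6,"ax": 0,"ay": 0,"az": 0,"hand": 1},
    {"dx": 1.2,"dy": 0,"dz": -0.75,"ax": 0,"ay": 0,"az": 0,"hand": 1},
    {"dx": 1.5,"dy": 0,"dz": -0.95,"ax": 0,"ay": 0,"az": 0,"hand": 1},
    {"dx": 1.8,"dy": 0,"dz": -1.15,"ax": 0,"ay": 0,"az": 0,"hand": 1},
    {"dx": 2,"dy": 0,"dz": -1.3,"ax": 0,"ay": 0,"az": 0,"hand": 1},
    {"dx": 2,"dy": 0,"dz": -1.3,"ax": 0,"ay": 0,"az": 0,"hand": 1}
  ]
}}

```text
clock: 9.0
eef_pos: [643.3, 45.6, 182.7]
tool_rot: [3.138, -0.238, 0.236]
force: [-1.2, 0.2, 0.0]
width: -0.3
gripper_force: 0.7
```

```bash
python3 next.py -16 0 70 .55; cat > lip.py <<'E'
from clamp import *
import sys
def lipfit(img,boxes,lo,hi):
    # rubber strip right part, y -140..-60, in the given windows; returns s of lip relative to p
    best=[]
    B={}
    for n,(x,y,w,h) in boxes.items():
        W[n]=(x,y,w,h);B[n]=np.clip((100-img[n][y:y+h,x:x+w])/55,0,1)
    def cst(q):
        P=np.array([(-a,yy,q[0]+6) for a in(q[1],q[2]) for yy in(-140,q[3])])@R.T+p[:3]
        return sum(abs(ren(n,P)-B[n]).sum() for n in boxes)
    return differential_evolution(cst,[(lo,hi),(0,6),(27,38),(130,142)],seed=1,maxiter=60)
E
python3 - <<'E'
from lip import *
I0={n:cv2.imread(f"pics/{n}0.png").max(2).astype(float) for n in C}
r=lipfit(I0,{"top":(200,155,95,35)},-15,15);print("initial top",r.x.round(1),r.fun)
r=lipfit(I0,{"top":(200,155,95,35),"side":(203,145,38,63)},-15,15);print("initial both",r.x.round(1),r.fun)
I1={n:C[n]["pixels"].max(2).astype(float) for n in C}
cv2.imwrite("pics/s2.png",cv2.cvtColor(np.clip(cv2.resize(C["top"]["pixels"][100:200,180:313],(800,600),interpolation=cv2.INTER_CUBIC)*1.4,0,255).astype(np.uint8),cv2.COLOR_RGB2BGR))
E
```

```text
shift cm [ 0.13 -0.03 -0.08] turn [ 0.004 -0.003 -0.005] | now sash [-16.   -0.3  68.5] q [ 0.27  0.63 -0.57  1.81  0.58  0.6  -1.96] Fsash [-0.8  0.4 -0.8] 9.0
pred [ 0.28  0.64 -0.58  1.8   0.57  0.61 -1.95] 0.0 0.0 target [644.  46. 184.]
initial top [  5.1   4.   36.9 136.6] 474.5964349376114
initial both [  2.7   0.   33.4 137.4] 785.7368983957219
```

View pics/s2.png

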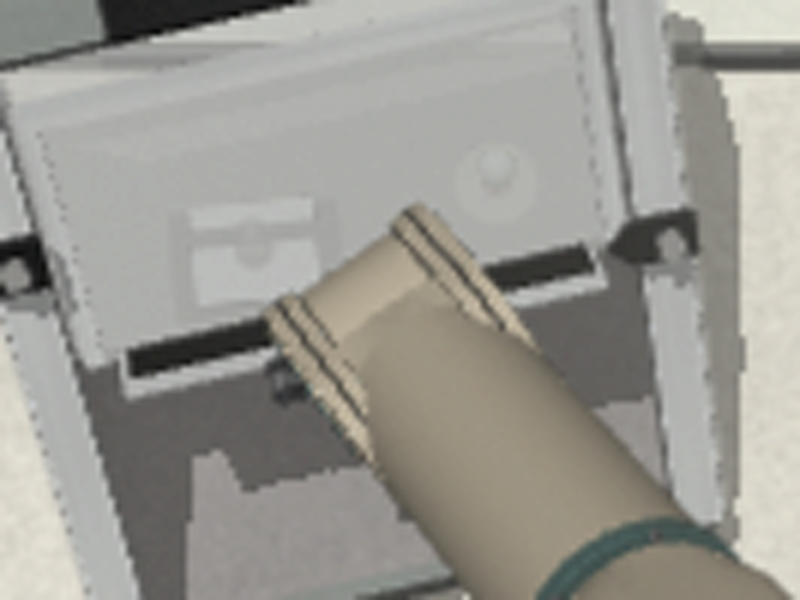

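Top crop: the lip's right end is at (603,275) and the pointer tip is at (612,250). After parallax that leaves about 7 mm to go. I'll push 7 mm, drop off the lip and draw back.

Emit:
{"api": "send_rows", "payload": {
  "series": [
    {"dx": 0.2,"dy": 0,"dz": -0.12,"ax": 0,"ay": 0,"az": 0,"hand": 1},
    {"dx": 0.4,"dy": 0,"dz": -0.24,"ax": 0,"ay": 0,"az": 0,"hand": 1},
    {"dx": 0.6,"dy": 0,"dz": -0.37,"ax": 0,"ay": 0,"az": 0,"hand": 1},
    {"dx": 0.6,"dy": 0,"dz": -0.37,"ax": 0,"ay": 0,"az": 0,"hand": 1},
    {"dx": 0.6,"dy": 0,"dz": -0.37,"ax": 0,"ay": 0,"az": 0,"hand": 1}
  ]
}}

```text
clock: 9.6
eef_pos: [647.7, 46.6, 187.4]
tool_rot: [3.138, -0.237, 0.236]
force: [-1.5, -0.1, -1.0]
width: 0.3
gripper_force: 0.9
```

Emit:
{"api": "send_rows", "payload": {
  "series": [
    {"dx": -0.6,"dy": 0,"dz": 0.4,"ax": 0,"ay": 0,"az": 0,"hand": 1},
    {"dx": -1.3,"dy": 0,"dz": 0.8,"ax": 0,"ay": 0,"az": 0,"hand": 1},
    {"dx": -2,"dy": 0,"dz": 0.2,"ax": 0,"ay": 0,"az": 0,"hand": 1},
    {"dx": -3.4,"dy": 0,"dz": -2,"ax": 0,"ay": 0,"az": 0,"hand": 1},
    {"dx": -5,"dy": 0,"dz": -5,"ax": 0,"ay": 0,"az": 0,"hand": 1},
    {"dx": -7,"dy": 0,"dz": -8.5,"ax": 0,"ay": 0,"az": 0,"hand": 1},
    {"dx": -8.5,"dy": 0,"dz": -12,"ax": 0,"ay": 0,"az": 0,"hand": 1},
    {"dx": -8.5,"dy": 4,"dz": -15,"ax": 0,"ay": 0,"az": 0,"hand": 1},
    {"dx": -8.5,"dy": 8,"dz": -17,"ax": 0,"ay": 0,"az": 0,"hand": 1},
    {"dx": -8.5,"dy": 12,"dz": -18,"ax": 0,"ay": 0,"az": 0,"hand": 1}
  ]
}}

```text
clock: 10.6
eef_pos: [554.1, -100.1, 345.5]
tool_rot: [3.135, -0.24, 0.237]
force: [1.7, 0.5, -0.2]
width: 0.1
gripper_force: 0.0
```

```bash
python3 next.py -200 0 70 .6; python3 - <<'E'
from cell import *
import cv2,numpy as np
def c(n,x,y): return cv2.resize(get_image(n)["pixels"][y:y+60,x:x+40],(400,600),interpolation=cv2.INTER_NEAREST)
for n in("side","top"): cv2.imwrite(f"pics/{n}9.png",get_image(n)["pixels"][:,:,::-1])
o=np.hstack([c("side",190,105),c("top",260,115)])
cv2.imwrite("pics/s3.png",np.clip(o[:,:,::-1]*1.5,0,255).astype(np.uint8))
E
```

```text
shift cm [ -1.53 -12.07   2.8 ] turn [ 0.008 -0.055 -0.004] | now sash [-217.  -120.5   97.7] q [ 0.78  0.36 -0.82  1.79  0.27  0.87 -1.46] Fsash [1.3 0.1 1.1] 10.6
pred [ 0.55  0.34 -0.81  1.91  0.32  0.83 -1.73] 0.0 0.0 target [518.  15. 314.]
```

View pics/s3.png

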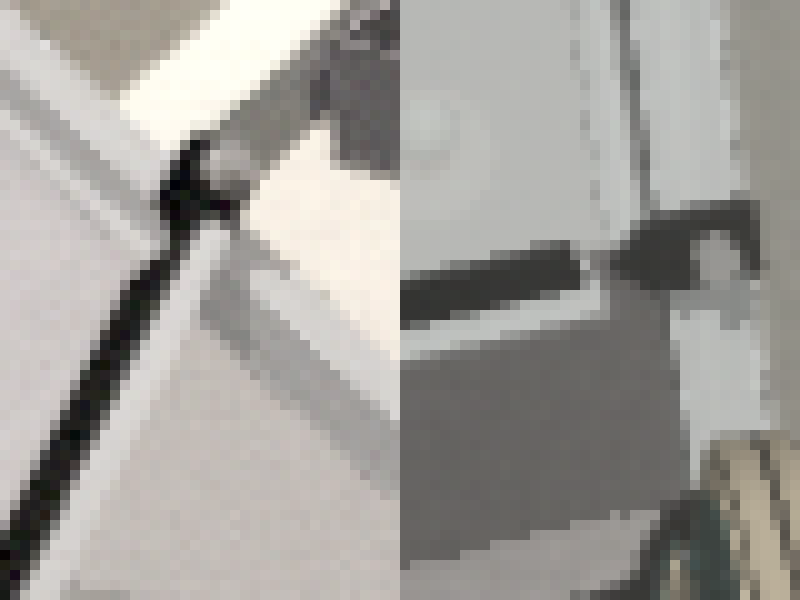

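The side crop shows the lip's far end meeting the pointer at (215,130). In the top crop the lip end is at (280,145) and the tip at (280.8,141.5). I'll check this with the same mask fit, before against after.

```bash
python3 - <<'E'
from lip import *
def fitl(sfx,top,side,lo,hi):
    I={n:cv2.imread(f"pics/{n}{sfx}.png").max(2).astype(float) for n in C};B={}
    for n,b in(("top",top),("side",side)):
        W[n]=b;x,y,w,h=b;B[n]=np.clip((68-I[n][y:y+h,x:x+w])/25,0,1)
    def cst(q,ns):
        P=np.array([(-a,yy,q[0]+6) for a in(q[1],q[2]) for yy in(-q[3],q[3])])@R.T+p[:3]
        return sum(abs(ren(n,P)-B[n]).sum() for n in ns)
    for ns in (("top","side"),("top",)):
        r=differential_evolution(cst,[(lo,hi),(0,8),(27,38),(130,142)],args=(ns,),seed=1,maxiter=60);print(sfx,ns,r.x.round(1),round(r.fun,1))
    r=differential_evolution(lambda q:cst([q[0],2,34,136],("top",)),[(lo,hi)],seed=1);print("fixed",r.x,r.fun)
fitl(0,(200,155,95,35),(203,145,38,63),-15,15)
fitl(9,(190,132,91,32),(178,130,34,58),85,120)
W["top"]=(274,130,30,26);W["side"]=(200,112,22,24)
# convention/thresh check of clamp with tight threshold, initial images
import clamp
for n,(x,y,w,h) in W.items(): clamp.B[n]=np.clip((80-clamp.I[n][y:y+h,x:x+w])/30,0,1)
r=differential_evolution(cost,[(85,125),(0,14),(15,36),(-172,-155),(-203,-185),(12.9,13.1)],seed=1,maxiter=100);print("clamp",r.x.round(1),r.fun)
E
```

```text
0 ('top', 'side') [  2.2   1.2  30.2 134.3] 85.8
0 ('top',) [  1.5   0.7  29.8 133.8] 52.6
fixed [3.13501948] 61.29254901960785
9 ('top', 'side') [106.1   4.2  34.3 134.8] 67.5
9 ('top',) [104.7   2.1  32.1 132.4] 37.1
fixed [105.20523715] 45.605490196078435
clamp [ 106.4   14.    21.2 -159.8 -195.3   12.9] 21.749019607843138
```

```bash
python3 -c "
from cell import *
print(read_state()['force']);print(finish_job())"
```

```text
[ 0.34569099 -0.17044242 -0.31441111]
the job is handed in; nothing more can be done
None
```

The window was pushed up about 103 mm from beneath the lip; by my image fit the lip sits level with the pointer to within about 2 mm, the arm is drawn back clear, and the job is handed in (no verdict was returned).

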